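# Unstack the mask maker's materials into their trays

### The arm

A 6-joint arm with a two-finger parallel gripper is mounted at the origin on the work surface. World frame = base frame: x ahead of the robot, y to its left, z up, the work surface at z = 0. Lengths are in m, angles in rad, forces in N, time in s.
With the tool pointing down it reaches from about 0.3 to 0.85 m from the base axis. Payload 4.2 kg.
Tool frame: the origin (TCP) lies at the very end of the fingers, on their centre line; the grasp point (between the pads) lies 19 mm behind it; z points along the fingers, y is the line along which they close (so a half turn about z gives the same grasp; the last joint's range is limited). The gripper opens to 91 mm and grips with 3 to 60 N. Pads are 32 mm wide; open, the fingers measure 118 mm over their backs; the gripper's body (76 mm by 178 mm) begins 60 mm behind the grasp point.
Start: joints at [-1.234, 0.32, 1.565, -0, 1.257, -0.02], TCP at [0.201, -0.539, 0.214] pointing down, gripper open.
Joint ranges: [-3.11, 3.11], [-0.84, 2.01], [0.21, 2.61], [-1.34, 4.49], [0.05, 2.63], [-2.56, 2.56]. Speed limits (rad/s): [2.57, 2.57, 3.14, 3.14, 3.14, 3.14].

### API

Orientations are given as a rotation vector (axis times angle).
In Python, from bench import status, cams, workorder, regions_of gives the robot as it stands.
- The arm moves only by the shell command python3 -m pendant 'ROWS' [OPENING] [FORCE]. ROWS is JSON, a list of rows, each a list of 6 numbers: the shift along the tool's x, y, z normalised to -1 to 1, where 1 is 0.025 m, then the turn, a rotation vector about the tool's x, y, z normalised to -1 to 1, where 1 is 0.1 rad. In form: [[tx, ty, tz, ax, ay, az], ...]. A call has 1 to 8 rows; each row shifts and turns the commanded pose from where the row before left it, along the tool's axes as they then stand; what a row does not reach is not made up. A row lasts 1/12 s, in which the tool goes at most 41.7 mm and 7.16 degrees, less where a joint would pass 70% of its speed; a pose out of reach is approached as far as the arm can. A call with a number of a shift or a turn outside -1 to 1 is refused whole. A call with a gripper value outside its range is refused whole. OPENING is the opening, from 0 (shut) to 1 (fully open), set as the call begins (- or left out, the last holds). The fingers move at their own pace and stop on an object; FORCE is the grip in N (left out, the last holds). Time passes only in rows, so rows that do not move let the fingers close. It gives the time, the measured TCP pose, the force, the opening and the grip force at its end, in the units of the state.
- status.get_obs(): the state, without advancing time (a new reading comes with each control period).
- cams.get_image(name): name is "side" or "top" or "wrist"; returns a dict with "img" (420x560x3 uint8, red, green, blue), "depth" (420x560 float32, m along the optical axis (not along the pixel's ray), 0 where there is no reading), "intrinsics" (3x3 intrinsics, pixels), "dist" ([k1, k2, p1, p2, k3] as OpenCV has them; the pictures are not rectified), "camera_from_world" (4x4, takes a point from world to camera coordinates). Camera axes: x right, y up, looking along -z (the intrinsics and any distortion apply to the point x, -y, -z); pixel columns grow to the right and rows downward; lengths in m; the calibration is good to about 2 mm. A picture is of the moment at which its call begins.
- workorder.sign_off(): hands the job in; it is judged then, once.
Trained networks look in the newest picture that a camera, given by its name, has taken for a name from the list of things; names that differ only in an ending like _2 or _b are one class to them, and where a whole thing is asked for, a point or a joint stands for the part that bears it (a point fixed in the world has none). Each returns a list of dicts, best first, with "confidence" (0 to 1); they miss things now and then, are a little off and sometimes report something else, mostly with a low value. They report only what shows in the picture. A call takes as long as a camera call.
- regions_of(camera, thing): "region" (420x560 bool, what is visible of it) and "point" ([column, row] in pixels, amid what is visible of it).
The state is a dict: "time_s": time; "joint_positions": joint angles; "joint_vel": joint speeds; "joint_efforts": joint torques, N m; "position": TCP position; "eef_rot": TCP orientation; "force": force on the tool from outside, world axes, zero at the start; "moment": the same for the moment, N m; "opening": finger opening in m; "gripper_force": force on a finger pad.
Only numpy, scipy, OpenCV 4.12 (cv2) and the standard library are available. Lean on these libraries where they do the work, as an engineer would, in place of code of your own. Each camera call takes 0.05 s, during which the arm holds its last target. There are 200 camera calls.

### The job

Set out the mask maker's materials for the session: take the stack of four containers apart from the top down and set each one in the wooden tray of its own shape and size, standing upright and flat on the tray's floor inside the rim (small jar, then square box, then round tub, then oblong tin). Set each down without dropping it, never tip any of them over, and leave the glue gun and the white cup where they are.

Things in the scene. Friction and masses are not known exactly. Their poses are not given: they have to be found in the camera images.
- small_jar: small closed round jar of amber glass with a black cap, 28 mm diameter, 44 mm high, about 70 g; on top of the stack (underside 114 mm above the table at the start). Origin at the centre of the underside, z up
- square_box: closed square box of light wood, 42 x 42 mm, 36 mm high, about 120 g; second from the top of the stack, under the small jar (underside at 78 mm). Origin at the centre of the underside, z up, x and y square to its sides
- round_tub: closed round grey painted tub, 62 mm diameter, 40 mm high, about 240 g; third from the top, under the square box (underside at 38 mm). Origin at the centre of the underside, z up
- oblong_tin: closed oblong aluminium tin, 104 mm long (its x) by 68 mm wide (its y), 38 mm high, about 320 g; at the bottom of the stack, standing on the table. The four stand loosely one on another, centred to about 2 mm, each turned its own way. Origin at the centre of the underside, z up
- small_round_tray: small shallow round wooden tray for the small jar, inner diameter 44 mm, outer 54 mm, fixed to the table; floor 4 mm thick (its top 4 mm above the table), rim 5 mm wide, rim top 9 mm above the table; origin at the centre of the underside
- square_tray: shallow square wooden tray for the square box, inside 58 x 58 mm, outside 68 x 68 mm, fixed to the table; floor 4 mm thick (its top 4 mm above the table), rim 5 mm wide, rim top 9 mm above the table; origin at the centre of the underside, x and y square to its sides
- big_round_tray: large shallow round wooden tray for the round tub, inner diameter 78 mm, outer 88 mm, fixed to the table; floor 4 mm thick (its top 4 mm above the table), rim 5 mm wide, rim top 9 mm above the table; origin at the centre of the underside
- oblong_tray: shallow oblong wooden tray for the oblong tin, inside 120 mm (its x) by 84 mm (its y), outside 130 x 94 mm, fixed to the table; floor 4 mm thick (its top 4 mm above the table), rim 5 mm wide, rim top 9 mm above the table; origin at the centre of the underside
- glue_gun: bystander: green glue gun lying on its side, about 160 mm long (nozzle to its +x), 105 mm over the grip (towards its -y), 30 mm high, beyond the work; origin at table height under the barrel's axis, 110 mm behind the nozzle's tip; leave it alone
- cup: bystander: empty white open cup, 74 mm across the rim, 85 mm high, on the left of the work; origin at the centre of the underside; leave it alone

How it is judged:
On the way, in this order (a step that is already met when the one before it is completed fails the run):
1. the small jar stands in the small round tray, let go (horizontal distance between small_jar and small_round_tray below 0.014 m and z of small_jar in the frame of small_round_tray between 0.001 and 0.0065 m and angle between small_jar's own z axis and vertical below 0.06 rad and contact force between the fingers and small_jar below 0.05 N), for 0.2 s.
2. the square box stands in the square tray, let go (horizontal distance between square_box and square_tray below 0.014 m and z of square_box in the frame of square_tray between 0.001 and 0.0065 m and angle between square_box's own z axis and vertical below 0.06 rad and contact force between the fingers and square_box below 0.05 N), for 0.2 s.
3. the round tub stands in the large round tray, let go (horizontal distance between round_tub and big_round_tray below 0.014 m and z of round_tub in the frame of big_round_tray between 0.001 and 0.0065 m and angle between round_tub's own z axis and vertical below 0.06 rad and contact force between the fingers and round_tub below 0.05 N), for 0.2 s.
4. the oblong tin stands in the oblong tray, let go (horizontal distance between oblong_tin and oblong_tray below 0.014 m and z of oblong_tin in the frame of oblong_tray between 0.001 and 0.0065 m and angle between oblong_tin's own z axis and vertical below 0.06 rad and contact force between the fingers and oblong_tin below 0.05 N), for 0.2 s.
At the end, for the whole second after the job is handed in: Each container stands released and at rest in the tray of its own shape and size: upright within about 3 degrees, flat on the tray's floor (not on the rim), centre within 14 mm of the tray's centre (all of step 1 and all of step 2 and all of step 3 and all of step 4 and linear speed of each of small_jar, square_box, round_tub, oblong_tin below 0.02 m/s); the robot touches nothing.
It fails at once if a container tipped by more than about 30 degrees (angle between any of small_jar, square_box, round_tub, oblong_tin's own z axis and vertical above 0.52 rad).
It fails at once if a container dropped: moving faster than 0.6 m/s (a fall of about 18 mm) while not held ((linear speed of small_jar above 0.6 m/s and contact force between the fingers and small_jar below 0.05 N) or (linear speed of square_box above 0.6 m/s and contact force between the fingers and square_box below 0.05 N) or (linear speed of round_tub above 0.6 m/s and contact force between the fingers and round_tub below 0.05 N) or (linear speed of oblong_tin above 0.6 m/s and contact force between the fingers and oblong_tin below 0.05 N)).
It fails at once if the glue gun moved by more than 25 mm (distance of glue_gun from where it was at the start of the episode above 0.025 m).
It fails at once if the cup moved by more than 25 mm (distance of cup from where it was at the start of the episode above 0.025 m).
It also fails if it takes over 128 s, if anything falls off the work surface, if the arm or the gripper's body presses on something with over 40 N, if the wrist force passes 120 N, or if a joint passes its speed limit or range.

## Working session

There is one attempt and no reset: what is moved stays moved. The work goes in short steps, Python scripts to look and compute and a shell command to move; the robot and the scene stay as the last step left them, time stands still between calls to the robot, and variables do not carry over. Pictures are saved under pics/ and viewed, at most 14 in all, crops included, and the job is handed in when it is done.

```bash
ls; mkdir -p pics; python3 - <<'E'
from bench import status, cams
import cv2, numpy as np
o=status.get_obs()
for k in o: print(k,np.round(o[k],3))
ims=[]
for n in ("top","side"):
    c=cams.get_image(n); ims.append(c["img"]); print(n,c["intrinsics"].tolist(),c["dist"],np.round(c["camera_from_world"],3).tolist())
    cv2.imwrite(f"pics/{n}0.png",c["img"][:,:,::-1])
E
```

```text
pics
time_s 0.0
joint_positions [-1.234  0.32   1.566 -0.     1.257 -0.02 ]
joint_vel [ 0.001 -0.002  0.     0.002 -0.001 -0.001]
joint_efforts [ 2.0000e-03 -4.1247e+01 -2.3197e+01  7.3000e-02  4.6000e-02 -0.0000e+00]
position [ 0.201 -0.538  0.213]
eef_rot [-3.09  -0.557  0.   ]
force [ 0.242  0.463 -0.054]
moment [0.011 0.023 0.006]
gripper_force 0.0
opening 0.091
top [[506.3274334525017, 0.0, 270.2168386497362], [0.0, 506.3274334525017, 211.32393720189162], [0.0, 0.0, 1.0]] [0.05931801 0.         0.         0.         0.        ] [[0.021, -1.0, -0.002, 0.101], [0.998, 0.021, 0.056, -0.611], [-0.056, -0.003, 0.998, -1.307], [0.0, 0.0, 0.0, 1.0]]
side [[470.0370960494097, 0.0, 278.1972414280773], [0.0, 470.0370960494097, 211.9999587220124], [0.0, 0.0, 1.0]] [0.0413836 0.        0.        0.        0.       ] [[0.936, -0.352, -0.009, -0.512], [0.288, 0.75, 0.595, -0.287], [-0.202, -0.559, 0.804, -0.936], [0.0, 0.0, 0.0, 1.0]]
```

```bash
cat > h.py <<'E'
from bench import status, cams, regions_of
import cv2, numpy as np
def cloud(c):
    "world xyz for each pixel (420x560x3), nan where no depth"
    h,w=c["depth"].shape
    uv=np.stack(np.meshgrid(np.arange(w),np.arange(h)),-1).reshape(-1,1,2).astype(np.float64)
    n=cv2.undistortPoints(uv,np.array(c["intrinsics"]),np.array(c["dist"])).reshape(h,w,2)
    d=np.where(c["depth"]>0,c["depth"],np.nan)
    P=np.stack([n[...,0]*d,-n[...,1]*d,-d],-1)
    T=np.linalg.inv(c["camera_from_world"])
    return P@T[:3,:3].T+T[:3,3]
E
python3 - <<'E'
from h import *
for n in ("top","side"):
    c=cams.get_image(n); P=cloud(c)
    for t in "small_jar square_box round_tub oblong_tin small_round_tray square_tray big_round_tray oblong_tray glue_gun cup".split():
        for r in regions_of(n,t)[:2]:
            m=r["region"]; q=P[m]; q=q[~np.isnan(q[:,0])]
            if len(q)<5: print(n,t,"few"); continue
            top=q[q[:,2]>np.percentile(q[:,2],95)-0.004]
            rc=cv2.minAreaRect((top[:,:2]*1000).astype(np.float32))
            cc=cv2.minEnclosingCircle((top[:,:2]*1000).astype(np.float32))
            print(n,t,round(r["confidence"],2),np.round(r["point"]),m.sum(),"ztop",np.round(np.percentile(q[:,2],[5,50,95]),3),"rect",np.round(rc[0]),np.round(rc[1]),round(rc[2],1),"circ",np.round(cc[0]),round(cc[1],1))
E
```

```text
top small_jar 0.72 [418. 201.] 178 ztop [0.121 0.156 0.16 ] rect [ 635. -233.] [26. 28.] 46.1 circ [ 635. -232.] 14.4
top square_box 0.56 [407. 198.] 204 ztop [0.082 0.112 0.118] rect [ 637. -230.] [40. 39.] 9.3 circ [ 636. -230.] 26.7
top round_tub 0.72 [404. 204.] 196 ztop [0.046 0.076 0.081] rect [ 635. -225.] [59. 41.] 17.9 circ [ 637. -232.] 30.0
top oblong_tin 0.68 [397. 213.] 681 ztop [0.005 0.037 0.042] rect [ 637. -232.] [101.  65.] 0.4 circ [ 637. -232.] 57.6
top oblong_tin 0.46 [145. 246.] 778 ztop [0.    0.03  0.085] rect [517. 424.] [69. 73.] 1.1 circ [518. 424.] 36.6
top small_round_tray 0.9 [412. 286.] 386 ztop [-0.     0.005  0.012] rect [ 423. -258.] [52. 52.] 1.9 circ [ 423. -257.] 27.6
top square_tray 0.68 [316. 241.] 687 ztop [-0.     0.005  0.011] rect [539.  -7.] [68. 68.] 11.5 circ [539.  -7.] 44.8
top big_round_tray 0.89 [225. 285.] 826 ztop [-0.001  0.004  0.01 ] rect [423. 228.] [81. 84.] 1.1 circ [423. 228.] 42.7
top big_round_tray 0.62 [412. 286.] 358 ztop [0.    0.006 0.012] rect [ 423. -258.] [52. 52.] 73.0 circ [ 423. -257.] 27.5
top oblong_tray 0.59 [2
[... 1029 characters left out ...]
de small_round_tray 0.93 [264. 403.] 719 ztop [0.001 0.005 0.01 ] rect [ 423. -257.] [51. 53.] 41.6 circ [ 422. -258.] 27.4
side square_tray 0.7 [276. 274.] 897 ztop [-0.     0.004  0.009] rect [539.  -6.] [67. 69.] 11.9 circ [538.  -9.] 45.1
side oblong_tray 0.74 [273. 179.] 1630 ztop [0.001 0.005 0.01 ] rect [627. 246.] [131.  97.] 8.6 circ [627. 246.] 79.0
side glue_gun 0.89 [355. 222.] 1207 ztop [0.011 0.025 0.03 ] rect [739.  72.] [ 99. 124.] 89.0 circ [741.  71.] 72.9
side cup 0.63 [211. 128.] 930 ztop [0.014 0.059 0.085] rect [518. 425.] [74. 74.] 57.9 circ [519. 426.] 39.1
side cup 0.56 [368. 336.] 368 ztop [0.089 0.111 0.115] rect [ 636. -232.] [40. 40.] 11.5 circ [ 636. -232.] 26.6
```

View pics/top0.png

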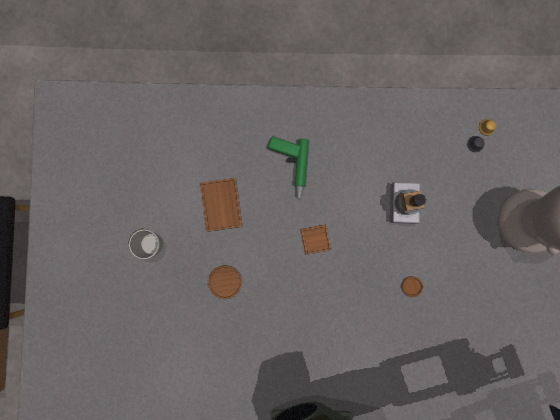

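```bash
cat >> h.py <<'E'
from scipy.spatial.transform import Rotation as Rn
def go(x,y,z,yaw):
    "needed shift in rows (tool axes, 25mm units) and turn (0.1 rad units) to TCP x,y,z [mm] with tool-x yaw [deg]"
    o=status.get_obs(); R=Rn.from_rotvec(o["eef_rot"]); M=R.as_matrix(); p=np.array(o["position"])*1000
    W=np.array([[np.cos(np.radians(yaw)),np.sin(np.radians(yaw)),0],[np.sin(np.radians(yaw)),-np.cos(np.radians(yaw)),0],[0,0,-1]]).T
    t=(R.inv()*Rn.from_matrix(W)).as_rotvec()/0.1
    d=np.array([x,y,z])-p
    print("pos",np.round(p,1),"yaw",round(np.degrees(np.arctan2(M[1,0],M[0,0])),2),"t",o["time_s"],"open",round(o["opening"],4),"gf",round(o["gripper_force"],2))
    print("  turn",np.round(t,2),"shift now-axes",np.round(M.T@d/25,2),"after-turn axes",np.round(W.T@d/25,2))
E
python3 -c "
from h import *
go(635.5,-232,124,10.5)"
```

```text
pos [ 200.8 -538.8  214. ] yaw 20.44 t 1.2 open 0.0912 gf 0.0
  turn [0.   0.   1.74] shift now-axes [20.58 -5.43  3.6 ] after-turn axes [19.33 -8.9   3.6 ]
```

```bash
python3 - <<'E'
from h import *
c=cams.get_image("top");P=cloud(c)
for (r0,r1,c0,c1) in ((180,260,490,560),(110,160,465,500)):
    q=P[r0:r1,c0:c1].reshape(-1,3);q=q[q[:,2]>0.02]
    print(len(q),np.round(np.percentile(q,[1,50,99],axis=0),3).tolist())
cv2.imwrite("pics/side0b.png",cams.get_image("side")["img"][:,:,::-1])
E
```

```text
3136 [[0.523, -0.578, 0.021], [0.594, -0.508, 0.077], [0.674, -0.483, 0.253]]
194 [[0.785, -0.465, 0.021], [0.829, -0.437, 0.026], [0.854, -0.409, 0.033]]
```

View pics/side0.png

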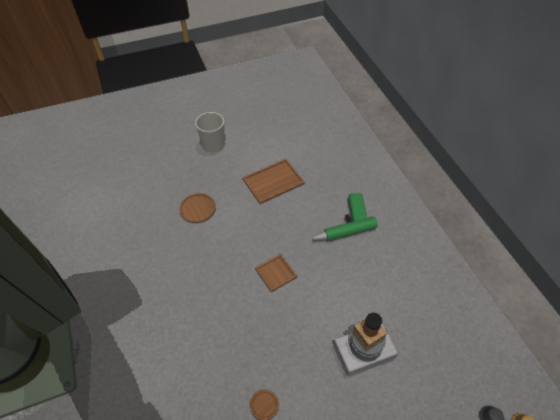

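The top and side views agree. In the top view the stack is at about px (415,202), the four trays at (412,286), (316,240), (225,282) and (221,204), the glue gun at (300,165) and the cup at (145,244). A mannequin-like prop stands at y < -0.48, so I'll approach from the +y side of it.

```bash
python3 -m pendant '[[0,0,0,0,0,0.87],[0,0,0,0,0,0.87],[0.8,-1,0,0,0,0],[0.8,-1,0,0,0,0],[0.9,-1,0,0,0,0],[1,-1,0,0,0,0],[1,-1,0,0,0,0],[1,-1,0,0,0,0]]' 1 10
python3 -m pendant '[[1,-1,0,0,0,0],[1,-1,0,0,0,0],[1,-0.9,0,0,0,0],[1,0,0,0,0,0],[1,0,0,0,0,0],[1,0,0,0,0,0],[1,0,0,0,0,0],[1,0,0,0,0,0]]'
python3 -m pendant '[[1,0,0,0,0,0],[1,0,0,0,0,0],[1,0,0,0,0,0],[1,0,0,0,0,0],[0.8,0,0,0,0,0],[0,0,0,0,0,0],[0,0,0,0,0,0],[0,0,0,0,0,0]]'
python3 -c "
from h import *
go(635.5,-232,124,10.5)"
```

```text
time_s: 1.97
position: [0.3093, -0.3649, 0.2141]
eef_rot: [3.128, 0.286, 0.001]
force: [-0.0, 0.2, -0.3]
opening: 0.0911
gripper_force: 0.0
time_s: 2.63
position: [0.4935, -0.2582, 0.2141]
eef_rot: [3.128, 0.287, 0.0]
force: [0.3, -0.6, -0.2]
opening: 0.0914
gripper_force: 0.0
time_s: 3.3
position: [0.6094, -0.2369, 0.2137]
eef_rot: [-3.128, -0.287, 0.002]
force: [-0.0, 0.4, -0.3]
opening: 0.0907
gripper_force: 0.0
pos [ 609.4 -236.9  213.7] yaw 10.47 t 3.3 open 0.0907 gf 0.0
  turn [-0.    0.01 -0.01] shift now-axes [ 1.07 -0.    3.59] after-turn axes [ 1.06 -0.    3.59]
```

```bash
python3 -m pendant '[[0.6,0,0,0,0,0],[0.46,0,0,0,0,0],[0,0,0.7,0,0,0],[0,0,0.8,0,0,0],[0,0,0.8,0,0,0],[0,0,0.8,0,0,0],[0,0,0.5,0,0,0],[0,0,0,0,0,0]]'
python3 -m pendant '[[0,0,0,0,0,0],[0,0,0,0,0,0],[0,0,0,0,0,0],[0,0,0,0,0,0],[0,0,0,0,0,0],[0,0,0,0,0,0],[0,0,0,0,0,0],[0,0,0,0,0,0]]' 0.2 10
python3 -c "
from h import *
go(635.5,-232,124,10.5)"
```

```text
time_s: 3.97
position: [0.6331, -0.2318, 0.121]
eef_rot: [-3.126, -0.285, 0.01]
force: [0.0, 0.4, -0.7]
opening: 0.0909
gripper_force: 0.0
time_s: 4.63
position: [0.6364, -0.232, 0.1241]
eef_rot: [3.128, 0.287, 0.0]
force: [0.1, 0.1, 1.3]
opening: 0.0411
gripper_force: 0.0
pos [ 636.4 -232.   124.1] yaw 10.48 t 4.6333 open 0.0411 gf 0.0
  turn [ 0. -0. -0.] shift now-axes [-0.03 -0.01  0.  ] after-turn axes [-0.03 -0.01  0.  ]
```

```bash
python3 -m pendant '[[0,0,0,0,0,0],[0,0,0,0,0,0],[0,0,0,0,0,0],[0,0,0,0,0,0],[0,0,0,0,0,0],[0,0,0,0,0,0]]' 0.1 10
python3 -m pendant '[[0,0,0,0,0,0],[0,0,-0.2,0,0,0],[0,0,-0.4,0,0,0],[0,0,-0.6,0,0,0],[0,0,-0.8,0,0,0],[0,0,-0.8,0,0,0],[0,0,-0.4,0,0,0],[0,0,0,0,0,0]]'
python3 -c "
from h import *
go(423,-257.5,17,10.5)
c=cams.get_image('side');cv2.imwrite('pics/s1.png',cv2.resize(c['img'][150:420,230:560,::-1],None,fx=2,fy=2))"
```

```text
time_s: 5.13
position: [0.6363, -0.232, 0.1239]
eef_rot: [-3.128, -0.287, 0.0]
force: [0.5, 1.6, -0.6]
opening: 0.0272
gripper_force: 10.0
time_s: 5.8
position: [0.6378, -0.2327, 0.2078]
eef_rot: [3.125, 0.286, 0.01]
force: [-0.1, 0.8, -0.6]
opening: 0.0279
gripper_force: 10.0
pos [ 637.8 -232.7  207.8] yaw 10.47 t 5.8 open 0.0279 gf 10.0
  turn [ 0.04 -0.06 -0.01] shift now-axes [-8.67 -0.61  7.58] after-turn axes [-8.63 -0.59  7.63]
```

View pics/s1.png

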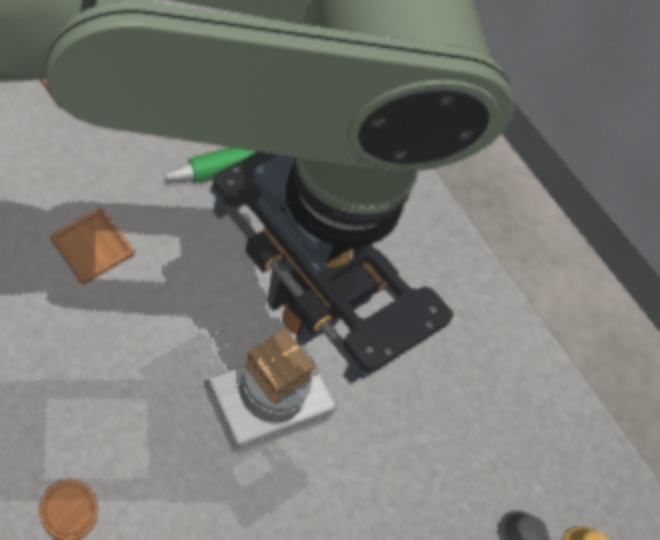

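The jar is in the fingers, and the box, tub and tin are still stacked at crop (275,380).

```bash
python3 -m pendant '[[-0.5,0,0,0,0,0],[-0.8,0,0,0,0,0],[-1,0,0,0,0,0],[-1,0,0,0,0,0],[-1,-0.2,0,0,0,0],[-1,-0.2,0,0,0,0],[-1,-0.2,0,0,0,0],[-1,0,0,0,0,0]]'
python3 -m pendant '[[-0.8,0,0.3,0,0,0],[-0.5,0,0.7,0,0,0],[0,0,1,0,0,0],[0,0,1,0,0,0],[0,0,1,0,0,0],[0,0,0.7,0,0,0],[0,0,0.4,0,0,0],[0,0,0,0,0,0]]'
python3 -m pendant '[[0,0,0,0,0,0],[0,0,0,0,0,0],[0,0,0,0,0,0]]'
python3 -c "
from h import *
go(423,-257.5,17,10.5)"
```

```text
time_s: 6.52
position: [0.4518, -0.2493, 0.2024]
eef_rot: [-3.126, -0.287, 0.004]
force: [-0.5, -0.3, -0.9]
opening: 0.0277
gripper_force: 10.0
time_s: 7.18
position: [0.4202, -0.2551, 0.0737]
eef_rot: [-3.125, -0.286, 0.008]
force: [-0.6, 0.4, -0.4]
opening: 0.0276
gripper_force: 10.0
time_s: 7.43
position: [0.423, -0.2569, 0.0776]
eef_rot: [3.127, 0.287, 0.003]
force: [-0.5, 0.6, -0.1]
opening: 0.0279
gripper_force: 10.0
pos [ 423.  -256.9   77.6] yaw 10.48 t 7.4333 open 0.0279 gf 10.0
  turn [ 0.02 -0.02 -0.  ] shift now-axes [-0.01  0.02  2.42] after-turn axes [-0.    0.02  2.42]
```

```bash
python3 -m pendant '[[0,0,0.5,0,0,0],[0,0,0.7,0,0,0],[0,0,0.6,0,0,0],[0,0,0.4,0,0,0],[0,0,0.2,0,0,0],[0,0,0,0,0,0],[0,0,0,0,0,0],[0,0,0,0,0,0]]'
python3 -m pendant '[[0,0,0.04,0,0,0],[0,0,0.04,0,0,0],[0,0,0.04,0,0,0],[0,0,0.02,0,0,0],[0,0,0,0,0,0],[0,0,0,0,0,0]]'
python3 -c "
from h import *
go(423,-257.5,14,10.5);print(status.get_obs()['force'])"
```

```text
time_s: 8.1
position: [0.4229, -0.2568, 0.0173]
eef_rot: [3.127, 0.287, 0.002]
force: [0.4, 0.5, -0.4]
opening: 0.0278
gripper_force: 10.0
time_s: 8.6
position: [0.4225, -0.2565, 0.0138]
eef_rot: [3.128, 0.287, 0.001]
force: [-1.6, 1.3, 5.3]
opening: 0.028
gripper_force: 10.0
pos [ 422.5 -256.5   13.8] yaw 10.47 t 8.6 open 0.028 gf 10.0
  turn [ 0.01 -0.01 -0.  ] shift now-axes [ 0.01  0.04 -0.01] after-turn axes [ 0.01  0.04 -0.01]
[-1.64732219  1.32066759  5.34538375]
```

```bash
python3 -m pendant '[[0,0,0,0,0,0],[0,0,0,0,0,0],[0,0,0,0,0,0],[0,0,0,0,0,0],[0,0,0,0,0,0],[0,0,0,0,0,0],[0,0,0,0,0,0],[0,0,0,0,0,0]]' 1
python3 -m pendant '[[0,0,-0.2,0,0,0],[0,0,-0.5,0,0,0],[0,0,-1,0,0,0],[0,0,-1,0,0,0],[0,0,-1,0,0,0],[0,0,-1,0,0,0],[0,0,-1,0,0,0],[0,0,-0.6,0,0,0]]'
python3 -c "
from h import *
go(636.5,-231,180,10.5)"
```

```text
time_s: 9.27
position: [0.4222, -0.2564, 0.0129]
eef_rot: [3.128, 0.287, -0.0]
force: [-0.4, -1.2, -0.3]
opening: 0.0779
gripper_force: 0.0
time_s: 9.93
position: [0.423, -0.2569, 0.1736]
eef_rot: [3.126, 0.286, 0.005]
force: [0.3, 0.2, -1.8]
opening: 0.0915
gripper_force: 0.0
pos [ 423.  -256.9  173.6] yaw 10.47 t 9.9333 open 0.0915 gf 0.0
  turn [ 0.03 -0.03 -0.  ] shift now-axes [ 8.59  0.53 -0.23] after-turn axes [ 8.59  0.54 -0.26]
```

```bash
cat >> h.py <<'E'
def meas(n,t):
    c=cams.get_image(n); P=cloud(c)
    for r in regions_of(n,t)[:1]:
        q=P[r["region"]]; q=q[~np.isnan(q[:,0])]
        if len(q)<5: print(n,t,"few"); continue
        top=q[q[:,2]>np.percentile(q[:,2],95)-0.004]; f=(top[:,:2]*1000).astype(np.float32)
        rc=cv2.minAreaRect(f); cc=cv2.minEnclosingCircle(f)
        print(n,t,round(r["confidence"],2),len(q),"z",np.round(np.percentile(q[:,2],[5,50,95]),3),"rect",np.round(rc[0],1),np.round(rc[1]),round(rc[2],1),"circ",np.round(cc[0],1),round(cc[1],1))
E
python3 -c "
from h import *
for n in ('top','side'):
    for t in ('small_jar','square_box','round_tub'): meas(n,t)"
```

```text
top square_box 0.55 359 z [0.096 0.114 0.118] rect [ 636.5 -231.5] [41. 44.] 10.7 circ [ 634.9 -230.9] 27.3
top round_tub 0.54 170 z [0.047 0.074 0.082] rect [ 636.1 -223.3] [58. 40.] 5.8 circ [ 636.9 -232.2] 29.7
side square_box 0.66 736 z [0.086 0.113 0.115] rect [ 636.9 -231. ] [42. 42.] 10.7 circ [ 636.3 -231.4] 27.9
side round_tub 0.6 498 z [0.042 0.075 0.08 ] rect [ 629.6 -246.2] [31. 59.] 59.8 circ [ 635.  -236.9] 29.8
```

Box at (636.5, -231), yaw 10.7°. I'll move there; the jar gets checked once the gripper is out of the way.

```bash
python3 -m pendant '[[0.6,0,0,0,0,0],[1,0.1,0,0,0,0],[1,0.1,0,0,0,0],[1,0.1,0,0,0,0],[1,0.1,0,0,0,0],[1,0.1,0,0,0,0],[1,0.04,0,0,0,0],[1,0,0,0,0,0]]'
python3 -m pendant '[[0.7,0,0,0,0,0],[0.3,0,0,0,0,0],[0,0,0.4,0,0,0],[0,0,0.8,0,0,0],[0,0,0.6,0,0,0],[0,0,0.3,0,0,0],[0,0,0,0,0,0],[0,0,0,0,0,0]]'
python3 -c "
from h import *
go(636.5,-231,89,10.7)
for n in ('top','side'): meas(n,'small_jar');meas(n,'small_round_tray')"
```

```text
time_s: 11.2
position: [0.6137, -0.2345, 0.17]
eef_rot: [3.128, 0.287, 0.001]
force: [0.1, 0.3, 0.0]
opening: 0.0913
gripper_force: 0.0
time_s: 11.87
position: [0.6355, -0.2307, 0.1178]
eef_rot: [-3.128, -0.286, 0.001]
force: [-1.3, -0.7, -0.3]
opening: 0.0911
gripper_force: 0.0
pos [ 635.5 -230.7  117.8] yaw 10.45 t 11.8667 open 0.0911 gf 0.0
  turn [-0.    0.01 -0.04] shift now-axes [0.04 0.02 1.15] after-turn axes [0.04 0.02 1.15]
top small_jar 0.48 65 z [0.003 0.023 0.049] rect [ 446.3 -183.2] [140.  11.] 75.0 circ [ 449.9 -184.1] 69.8
top small_round_tray 0.47 86 z [0.    0.006 0.012] rect [ 426.5 -244.4] [19. 43.] 70.9 circ [ 425.1 -248.7] 21.7
side small_jar 0.75 271 z [0.014 0.047 0.05 ] rect [ 423.2 -258.4] [26. 25.] 70.9 circ [ 422.7 -258.6] 13.7
side small_round_tray 0.56 414 z [0.002 0.006 0.01 ] rect [ 421.5 -259.2] [48. 53.] 84.6 circ [ 421.6 -257.5] 27.0
```

```bash
python3 -m pendant '[[0.04,0,0.3,0,0,0],[0,0,0.4,0,0,0],[0,0,0.3,0,0,0],[0,0,0.15,0,0,0],[0,0,0,0,0,0],[0,0,0,0,0,0]]'
python3 -m pendant '[[0,0,0,0,0,0],[0,0,0,0,0,0],[0,0,0,0,0,0],[0,0,0,0,0,0],[0,0,0,0,0,0],[0,0,0,0,0,0],[0,0,0,0,0,0],[0,0,0,0,0,0]]' 0.35 15
python3 -m pendant '[[0,0,0,0,0,0],[0,0,0,0,0,0],[0,0,0,0,0,0]]'
python3 -c "
from h import *
go(636.5,-231,89,10.7)"
```

```text
time_s: 12.77
position: [0.6368, -0.2303, 0.0885]
eef_rot: [-3.128, -0.287, 0.002]
force: [0.1, 0.3, -0.1]
opening: 0.0916
gripper_force: 0.0
time_s: 13.43
position: [0.637, -0.2303, 0.0893]
eef_rot: [3.128, 0.287, 0.0]
force: [-0.1, -0.1, -0.2]
opening: 0.042
gripper_force: 15.0
time_s: 13.68
position: [0.6371, -0.2304, 0.0893]
eef_rot: [3.128, 0.287, 0.0]
force: [-0.8, -0.8, 0.9]
opening: 0.0418
gripper_force: 15.0
pos [ 637.1 -230.4   89.3] yaw 10.47 t 13.6833 open 0.0418 gf 14.99
  turn [ 0.   -0.   -0.04] shift now-axes [-0.03  0.02  0.01] after-turn axes [-0.03  0.02  0.01]
```

```bash
python3 -m pendant '[[0,0,-0.2,0,0,0],[0,0,-0.4,0,0,0],[0,0,-0.6,0,0,0],[0,0,-0.6,0,0,0],[0,0,-0.4,0,0,0],[0,0,-0.2,0,0,0],[0,0,0,0,0,0],[0,0,0,0,0,0]]'
python3 -c "
from h import *
go(539,-7,18,11.7)
for n in ('top','side'): meas(n,'square_tray');meas(n,'round_tub')"
```

```text
time_s: 14.35
position: [0.6369, -0.2303, 0.1492]
eef_rot: [3.128, 0.287, -0.0]
force: [-0.5, -0.6, -2.0]
opening: 0.0421
gripper_force: 15.0
pos [ 636.9 -230.3  149.2] yaw 10.47 t 14.35 open 0.0421 gf 14.99
  turn [ 0.    0.   -0.21] shift now-axes [-2.22 -9.5   5.25] after-turn axes [-2.02 -9.54  5.25]
top square_tray 0.67 668 z [-0.     0.005  0.011] rect [538.2  -7. ] [67. 66.] 12.2 circ [538.6  -7.5] 44.9
top round_tub 0.5 1716 z [-0.001  0.004  0.01 ] rect [624.9 243.5] [130.  94.] 9.5 circ [625.7 242.4] 76.0
side square_tray 0.79 912 z [-0.     0.004  0.009] rect [539.1  -6.9] [69. 69.] 11.8 circ [538.4  -6.7] 46.5
```

```bash
python3 -m pendant '[[0,-0.3,0,0,0,-0.2],[-0.2,-0.6,0,0,0,0],[-0.2,-1,0,0,0,0],[-0.3,-1,0,0,0,0],[-0.3,-1,0,0,0,0],[-0.3,-1,0,0,0,0],[-0.3,-1,0,0,0,0],[-0.3,-1,0,0,0,0]]'
python3 -m pendant '[[-0.13,-1,0,0,0,0],[0,-0.8,0,0,0,0],[0,-0.5,0.3,0,0,0],[0,-0.34,0.6,0,0,0],[0,0,1,0,0,0],[0,0,1,0,0,0],[0,0,0.8,0,0,0],[0,0,0.5,0,0,0]]'
python3 -m pendant '[[0,0,0.3,0,0,0],[0,0,0,0,0,0],[0,0,0,0,0,0]]'
python3 -c "
from h import *
go(539,-7,18,11.7)"
```

```text
time_s: 15.42
position: [0.5549, -0.0694, 0.1493]
eef_rot: [-3.125, -0.319, -0.0]
force: [-0.4, 0.4, -0.8]
opening: 0.0421
gripper_force: 15.0
time_s: 16.08
position: [0.5379, -0.0068, 0.0416]
eef_rot: [-3.125, -0.319, 0.006]
force: [1.2, -0.4, -1.7]
opening: 0.042
gripper_force: 15.0
time_s: 16.33
position: [0.5397, -0.007, 0.0367]
eef_rot: [3.125, 0.318, 0.0]
force: [0.6, 0.4, -1.0]
opening: 0.0421
gripper_force: 15.0
pos [539.7  -7.   36.7] yaw 11.63 t 16.3333 open 0.0421 gf 14.99
  turn [ 0.   -0.   -0.01] shift now-axes [-0.03 -0.01  0.75] after-turn axes [-0.03 -0.01  0.75]
```

```bash
python3 -m pendant '[[0,0,0.2,0,0,0],[0,0,0.25,0,0,0],[0,0,0.2,0,0,0],[0,0,0.1,0,0,0],[0,0,0.04,0,0,0],[0,0,0.04,0,0,0],[0,0,0.04,0,0,0],[0,0,0,0,0,0]]'
python3 -m pendant '[[0,0,0,0,0,0],[0,0,0,0,0,0]]'

```

```text
time_s: 17.0
position: [0.5396, -0.007, 0.0152]
eef_rot: [3.125, 0.318, 0.001]
force: [-0.1, -0.6, -0.0]
opening: 0.0418
gripper_force: 15.0
time_s: 17.17
position: [0.5396, -0.007, 0.0152]
eef_rot: [3.125, 0.318, 0.001]
force: [-0.2, -0.6, 1.3]
opening: 0.0423
gripper_force: 15.0
```

```bash
python3 -m pendant '[[0,0,0,0,0,0],[0,0,0,0,0,0],[0,0,0,0,0,0],[0,0,0,0,0,0],[0,0,0,0,0,0],[0,0,0,0,0,0],[0,0,0,0,0,0],[0,0,0,0,0,0]]' 1
python3 -m pendant '[[0,0,-0.2,0,0,0],[0,0,-0.5,0,0,0],[0,0,-1,0,0,0],[0,0,-1,0,0,0],[0,0,-1,0,0,0],[0,0,-0.8,0,0,0],[0,0,-0.4,0,0,0],[0,0,0,0,0,0]]'
python3 -c "
from h import *
go(636.5,-232,130,10)
for n in ('top','side'): meas(n,'square_box');meas(n,'round_tub');meas(n,'oblong_tin')"
```

```text
time_s: 17.83
position: [0.5395, -0.007, 0.0149]
eef_rot: [3.125, 0.318, 0.0]
force: [0.2, 0.0, -0.0]
opening: 0.0908
gripper_force: 0.0
time_s: 18.5
position: [0.541, -0.007, 0.14]
eef_rot: [3.125, 0.318, 0.009]
force: [1.6, 0.1, -0.6]
opening: 0.091
gripper_force: 0.0
pos [541.  -7. 140.] yaw 11.62 t 18.5 open 0.091 gf 0.0
  turn [ 0.01 -0.05  0.28] shift now-axes [1.93 9.59 0.42] after-turn axes [2.2  9.53 0.4 ]
top square_box 0.27 584 z [0.044 0.077 0.082] rect [ 636.6 -234.1] [57. 62.] 2.2 circ [ 637.4 -234.2] 31.4
top round_tub 0.84 534 z [0.061 0.078 0.082] rect [ 636.1 -233.4] [58. 59.] 64.4 circ [ 634.8 -234.2] 31.4
top oblong_tin 0.59 737 z [0.001 0.037 0.043] rect [ 637.4 -234.3] [101.  68.] 0.0 circ [ 637.6 -231.8] 58.2
side square_box 0.74 454 z [0.009 0.038 0.041] rect [539.2 -10.5] [40. 41.] 8.1 circ [538.4 -12.1] 25.6
side round_tub 0.83 1104 z [0.044 0.077 0.08 ] rect [ 637.3 -233.7] [61. 59.] 47.0 circ [ 637.7 -233.7] 31.3
side oblong_tin 0.79 1210 z [0.008 0.036 0.04 ] rect [ 637.3 -233.6] [ 66. 103.] 88.9 circ [ 637.1 -234.3] 58.5
```

```bash
python3 -m pendant '[[0,0.5,0,0,0,0.7],[0,1,0,0,0,0.7],[0,1,0,0,0,0.7],[0.5,1,0,0,0,0],[0.6,1,0,0,0,0],[0.6,1,0,0,0,0],[0.6,1,0,0,0,0],[0.6,1,0,0,0,0]]'
python3 -m pendant '[[0.3,0.8,0,0,0,0],[0.2,0.5,0,0,0,0],[0,0.2,0,0,0,0],[0,0,0,0,0,0],[0,0,0,0,0,0]]'
python3 -c "
from h import *
go(637,-233.5,49,-0.5)
for n in ('top','side'): meas(n,'square_box');meas(n,'square_tray')"
```

```text
time_s: 19.77
position: [0.619, -0.1958, 0.1374]
eef_rot: [-3.142, 0.012, -0.0]
force: [0.7, -0.2, -0.2]
opening: 0.0911
gripper_force: 0.0
time_s: 20.18
position: [0.63, -0.2312, 0.1373]
eef_rot: [-3.141, 0.011, 0.001]
force: [-0.3, -0.8, -0.1]
opening: 0.0911
gripper_force: 0.0
pos [ 630.  -231.2  137.3] yaw -0.41 t 20.1833 open 0.0911 gf 0.0
  turn [-0.01  0.01  0.02] shift now-axes [0.28 0.09 3.53] after-turn axes [0.28 0.09 3.53]
top square_box 0.76 314 z [0.004 0.039 0.044] rect [539. -10.] [41. 40.] 10.6 circ [538.6  -9.8] 27.5
top square_tray 0.59 373 z [-0.001  0.006  0.012] rect [538.6  -7.3] [67. 67.] 11.9 circ [538.7  -6.4] 44.4
side square_box 0.77 510 z [0.01  0.038 0.041] rect [539.8  -9.9] [42. 42.] 12.4 circ [538.4 -10.4] 26.8
side square_tray 0.59 381 z [-0.001  0.005  0.01 ] rect [539.4  -6.8] [69. 69.] 11.5 circ [539.   -6.5] 45.8
```

```bash
python3 -m pendant '[[0.28,0.09,0.3,0,0,0],[0,0,0.7,0,0,0],[0,0,0.9,0,0,0],[0,0,0.7,0,0,0],[0,0,0.4,0,0,0],[0,0,0.3,0,0,0],[0,0,0.2,0,0,0],[0,0,0,0,0,0]]'
python3 -m pendant '[[0,0,0,0,0,0],[0,0,0,0,0,0],[0,0,0,0,0,0],[0,0,0,0,0,0],[0,0,0,0,0,0],[0,0,0,0,0,0],[0,0,0,0,0,0],[0,0,0,0,0,0]]' 0.6 20
python3 -c "
from h import *
go(637,-233.5,49,-0.5)"
```

```text
time_s: 21.25
position: [0.6376, -0.2343, 0.0492]
eef_rot: [-3.141, 0.011, 0.001]
force: [0.2, -0.0, -0.5]
opening: 0.0912
gripper_force: 0.0
time_s: 21.92
position: [0.638, -0.2338, 0.0507]
eef_rot: [-3.141, 0.012, -0.002]
force: [0.6, 3.4, 5.9]
opening: 0.0615
gripper_force: 20.0
pos [ 638.  -233.8   50.7] yaw -0.43 t 21.9167 open 0.0615 gf 20.0
  turn [-0.01 -0.01  0.01] shift now-axes [-0.04 -0.01  0.07] after-turn axes [-0.04 -0.01  0.07]
```

```bash
python3 -m pendant '[[0,0,0,0,0,0],[0,0,-0.2,0,0,0],[0,0,-0.4,0,0,0],[0,0,-0.6,0,0,0],[0,0,-0.8,0,0,0],[0,0,-0.6,0,0,0],[0,0,-0.3,0,0,0],[0,0,0,0,0,0]]'
python3 -m pendant '[[0,0,0,0,0,0],[0,0,0,0,0,0]]'
python3 -c "
from h import *
go(423,228,30,-0.5)
for n in ('top','side'): meas(n,'round_tub');meas(n,'oblong_tin');meas(n,'big_round_tray')
c=cams.get_image('side');cv2.imwrite('pics/s2.png',cv2.resize(c['img'][150:420,230:560,::-1],None,fx=2,fy=2))"
```

```text
time_s: 22.58
position: [0.6386, -0.2351, 0.1247]
eef_rot: [3.139, -0.011, 0.006]
force: [0.4, -0.3, -2.9]
opening: 0.062
gripper_force: 20.0
time_s: 22.75
position: [0.6368, -0.2342, 0.1211]
eef_rot: [-3.141, 0.011, 0.004]
force: [-0.5, -0.2, -3.0]
opening: 0.0617
gripper_force: 20.0
pos [ 636.8 -234.2  121.1] yaw -0.41 t 22.75 open 0.0617 gf 20.0
  turn [-0.01  0.02  0.01] shift now-axes [ -8.67 -18.42   3.68] after-turn axes [ -8.71 -18.41   3.64]
top oblong_tin 0.56 263 z [0.011 0.037 0.042] rect [ 597.3 -232.4] [21. 64.] 1.2 circ [ 596.3 -232.2] 32.6
top big_round_tray 0.85 861 z [-0.001  0.004  0.01 ] rect [422.1 227.8] [83. 84.] 1.3 circ [422.3 228.2] 43.0
side round_tub 0.6 531 z [0.114 0.148 0.151] rect [ 631.3 -229.6] [65. 44.] 16.6 circ [ 633.9 -237.6] 32.6
side oblong_tin 0.98 1230 z [0.011 0.037 0.04 ] rect [ 623.4 -234.5] [66. 74.] 89.4 circ [ 620.5 -233.8] 44.8
side big_round_tray 0.45 281 z [0.011 0.047 0.05 ] rect [ 422.4 -258.8] [26. 27.] 17.0 circ [ 422.7 -258.6] 13.7
```

View pics/s2.png

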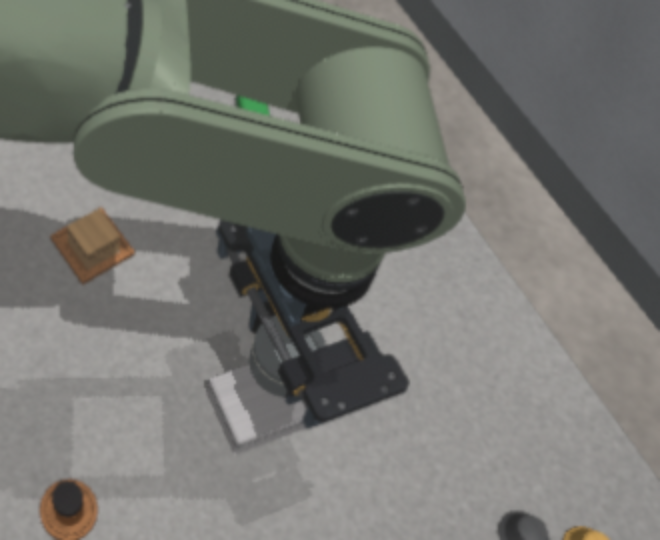

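The tub is held level, with the jar at crop (68,500) and the box at (92,240) standing in their trays. Next I'll carry the tub over.

```bash
python3 -m pendant '[[0,-0.3,0,0,0,0],[-0.2,-0.6,0,0,0,0],[-0.4,-1,0,0,0,0],[-0.5,-1,0,0,0,0],[-0.5,-1,0,0,0,0],[-0.5,-1,0,0,0,0],[-0.5,-1,0,0,0,0],[-0.5,-1,0,0,0,0]]'
python3 -m pendant '[[-0.5,-1,0,0,0,0],[-0.5,-1,0,0,0,0],[-0.5,-1,0,0,0,0],[-0.5,-1,0,0,0,0],[-0.5,-1,0,0,0,0],[-0.5,-1,0,0,0,0],[-0.5,-1,0,0,0,0],[-0.5,-1,0,0,0,0]]'
python3 -m pendant '[[-0.5,-1,0,0,0,0],[-0.5,-1,0,0,0,0],[-0.5,-1,0,0,0,0],[-0.3,-0.5,0,0,0,0],[-0.2,0,0,0,0,0],[0,0,0.3,0,0,0],[0,0,0.5,0,0,0],[0,0,0,0,0,0]]'
python3 -m pendant '[[0,0,0,0,0,0],[0,0,0,0,0,0],[0,0,0,0,0,0]]'
python3 -c "
from h import *
go(422.5,228,30,-0.5)
meas('side','big_round_tray')"
```

```text
time_s: 24.07
position: [0.5606, -0.0596, 0.1227]
eef_rot: [-3.141, 0.011, -0.001]
force: [0.9, 0.2, -2.8]
opening: 0.0613
gripper_force: 20.0
time_s: 24.73
position: [0.4619, 0.1409, 0.1228]
eef_rot: [-3.141, 0.011, -0.001]
force: [1.1, -0.7, -2.5]
opening: 0.0616
gripper_force: 20.0
time_s: 25.4
position: [0.4121, 0.2258, 0.1005]
eef_rot: [3.139, -0.012, -0.006]
force: [-1.9, -0.2, -2.5]
opening: 0.0618
gripper_force: 20.0
time_s: 25.65
position: [0.4141, 0.227, 0.1028]
eef_rot: [-3.141, 0.013, -0.001]
force: [-0.3, 0.2, -2.7]
opening: 0.0618
gripper_force: 20.0
pos [414.1 227.  102.8] yaw -0.47 t 25.65 open 0.0618 gf 20.0
  turn [-0.   -0.01  0.01] shift now-axes [ 0.33 -0.04  2.91] after-turn axes [ 0.34 -0.04  2.91]
side big_round_tray 0.97 901 z [0.001 0.005 0.01 ] rect [423.5 225.3] [87. 84.] 0.4 circ [424.7 228.8] 45.8
```

```bash
python3 -m pendant '[[0.2,0,0.3,0,0,0],[0.15,-0.04,0.6,0,0,0],[0,0,0.8,0,0,0],[0,0,0.6,0,0,0],[0,0,0.4,0,0,0],[0,0,0.3,0,0,0],[0,0,0,0,0,0],[0,0,0,0,0,0]]'
python3 -m pendant '[[0,0,0.1,0,0,0],[0,0,0.1,0,0,0],[0,0,0.1,0,0,0],[0,0,0.04,0,0,0],[0,0,0.02,0,0,0],[0,0,0,0,0,0],[0,0,0,0,0,0]]'
python3 -c "
from h import *
go(423,228,17,-0.5)"
```

```text
time_s: 26.42
position: [0.4225, 0.2282, 0.0272]
eef_rot: [3.141, -0.011, -0.0]
force: [-0.2, -0.3, -2.7]
opening: 0.0618
gripper_force: 20.0
time_s: 27.0
position: [0.4223, 0.2283, 0.0185]
eef_rot: [3.142, -0.011, 0.0]
force: [-0.9, -0.6, -2.2]
opening: 0.0622
gripper_force: 20.0
pos [422.3 228.3  18.5] yaw -0.41 t 27.0 open 0.0622 gf 20.0
  turn [ 0.   -0.    0.02] shift now-axes [0.03 0.01 0.06] after-turn axes [0.03 0.01 0.06]
```

```bash
python3 -m pendant '[[0,0,0.03,0,0,0],[0,0,0.03,0,0,0],[0,0,0,0,0,0],[0,0,0,0,0,0],[0,0,0,0,0,0]]'
python3 -m pendant '[[0,0,0.03,0,0,0],[0,0,0,0,0,0],[0,0,0,0,0,0]]'
```

```text
time_s: 27.42
position: [0.4223, 0.2282, 0.0169]
eef_rot: [3.142, -0.011, 0.0]
force: [-0.3, 0.5, -3.4]
opening: 0.0615
gripper_force: 20.0
time_s: 27.67
position: [0.4223, 0.2282, 0.0167]
eef_rot: [-3.141, 0.011, -0.001]
force: [-1.8, -0.6, 4.7]
opening: 0.0618
gripper_force: 20.0
```

Contact. I'll let go and lift.

```bash
python3 -m pendant '[[0,0,0,0,0,0],[0,0,0,0,0,0],[0,0,0,0,0,0],[0,0,0,0,0,0],[0,0,0,0,0,0],[0,0,0,0,0,0],[0,0,0,0,0,0],[0,0,0,0,0,0]]' 1
python3 -m pendant '[[0,0,-0.1,0,0,0],[0,0,-0.3,0,0,0],[0,0,-0.8,0,0,0],[0,0,-1,0,0,0],[0,0,-1,0,0,0],[0,0,-0.8,0,0,0],[0,0,-0.4,0,0,0],[0,0,0,0,0,0]]'
python3 -c "
from h import *
go(637,-233.5,60,-0.5)
for n in ('top','side'): meas(n,'oblong_tin');meas(n,'round_tub')"
```

```text
time_s: 28.33
position: [0.4223, 0.2282, 0.0161]
eef_rot: [3.141, -0.011, 0.0]
force: [-0.3, 0.4, -0.7]
opening: 0.0911
gripper_force: 0.0
time_s: 29.0
position: [0.4239, 0.2291, 0.1293]
eef_rot: [-3.139, 0.011, -0.009]
force: [0.9, 0.4, 0.0]
opening: 0.091
gripper_force: 0.0
pos [423.9 229.1 129.3] yaw -0.41 t 29.0 open 0.091 gf 0.0
  turn [-0.03 -0.06  0.02] shift now-axes [ 8.64 18.45  2.77] after-turn axes [ 8.68 18.43  2.77]
top oblong_tin 0.57 1168 z [0.016 0.037 0.042] rect [ 637.  -234.9] [101.  69.] 0.1 circ [ 637.  -232.2] 58.2
top round_tub 0.37 42 z [0.009 0.042 0.047] rect [433.4 205.5] [44. 12.] 33.2 circ [431.7 208.2] 22.1
side oblong_tin 0.8 2170 z [0.013 0.037 0.04 ] rect [ 637.4 -233.5] [ 66. 104.] 89.0 circ [ 638.  -232.5] 58.0
side round_tub 0.79 624 z [0.009 0.043 0.047] rect [421.3 209.5] [73. 60.] 82.6 circ [421.9 211.9] 40.9
```

```bash
python3 -m pendant '[[0,0.5,0,0,0,0],[0.4,1,0,0,0,0],[0.5,1,0,0,0,0],[0.5,1,0,0,0,0],[0.5,1,0,0,0,0],[0.5,1,0,0,0,0],[0.5,1,0,0,0,0],[0.5,1,0,0,0,0]]'
python3 -m pendant '[[0.5,1,0,0,0,0],[0.5,1,0,0,0,0],[0.5,1,0,0,0,0],[0.5,1,0,0,0,0],[0.5,1,0,0,0,0],[0.5,1,0,0,0,0],[0.5,1,0,0,0,0],[0.5,1,0,0,0,0]]'
python3 -m pendant '[[0.5,1,0,0,0,0],[0.4,1,0,0,0,0],[0.2,0.6,0,0,0,0],[0.1,0.3,0,0,0,0],[0,0,0.6,0,0,0],[0,0,1,0,0,0],[0,0,0.6,0,0,0],[0,0,0,0,0,0]]'
python3 -m pendant '[[0,0,0,0,0,0],[0,0,0,0,0,0]]'
python3 -c "
from h import *
go(637.2,-233.5,10.5,-0.5)
for n in ('top','side'): meas(n,'round_tub');meas(n,'big_round_tray')"
```

```text
time_s: 30.07
position: [0.5057, 0.0379, 0.1259]
eef_rot: [3.141, -0.012, -0.001]
force: [0.2, 0.0, 0.4]
opening: 0.0911
gripper_force: 0.0
time_s: 30.73
position: [0.604, -0.1627, 0.1258]
eef_rot: [3.142, -0.012, -0.002]
force: [0.2, 0.1, 0.7]
opening: 0.091
gripper_force: 0.0
time_s: 31.4
position: [0.6305, -0.2322, 0.0671]
eef_rot: [-3.138, 0.011, 0.013]
force: [-0.3, -0.2, -0.4]
opening: 0.0914
gripper_force: 0.0
time_s: 31.57
position: [0.6343, -0.2334, 0.0723]
eef_rot: [3.141, -0.011, 0.002]
force: [0.5, 0.1, -0.0]
opening: 0.0911
gripper_force: 0.0
pos [ 634.3 -233.4   72.3] yaw -0.4 t 31.5667 open 0.0911 gf 0.0
  turn [ 0.01 -0.01  0.02] shift now-axes [0.11 0.   2.47] after-turn axes [0.11 0.   2.47]
top round_tub 0.95 484 z [0.035 0.043 0.048] rect [421.8 223.2] [56. 58.] 66.9 circ [421.5 223.4] 30.3
top big_round_tray 0.97 277 z [-0.     0.006  0.012] rect [424.1 233.5] [75. 83.] 75.1 circ [423.6 229.2] 42.3
```

```bash
python3 -m pendant '[[0.08,0,0.4,0,0,0],[0,0,0.6,0,0,0],[0,0,0.6,0,0,0],[0,0,0.4,0,0,0],[0,0,0.25,0,0,0],[0,0,0.15,0,0,0],[0,0,0.05,0,0,0],[0,0,0,0,0,0]]'
python3 -m pendant '[[0,0,0,0,0,0],[0,0,0,0,0,0],[0,0,0,0,0,0],[0,0,0,0,0,0],[0,0,0,0,0,0],[0,0,0,0,0,0],[0,0,0,0,0,0],[0,0,0,0,0,0]]' 0.65 30
python3 -c "
from h import *
go(637.2,-233.5,10.5,-0.5)"
```

```text
time_s: 32.63
position: [0.6361, -0.2334, 0.01]
eef_rot: [3.141, -0.011, 0.001]
force: [-0.3, 0.7, 0.0]
opening: 0.0914
gripper_force: 0.0
time_s: 33.3
position: [0.6361, -0.233, 0.0105]
eef_rot: [-3.141, 0.012, -0.001]
force: [-0.7, 2.9, 5.6]
opening: 0.0677
gripper_force: 30.0
pos [ 636.1 -233.    10.5] yaw -0.43 t 33.3 open 0.0677 gf 30.0
  turn [-0.   -0.01  0.01] shift now-axes [0.04 0.02 0.  ] after-turn axes [0.04 0.02 0.  ]
```

```bash
python3 -m pendant '[[0,0,-0.1,0,0,0],[0,0,-0.3,0,0,0],[0,0,-0.6,0,0,0],[0,0,-0.8,0,0,0],[0,0,-0.8,0,0,0],[0,0,-0.6,0,0,0],[0,0,-0.3,0,0,0],[0,0,0,0,0,0]]'
python3 -m pendant '[[0,0,0,0,0,0],[0,0,0,0,0,0]]'
python3 -c "
from h import *
go(625.5,244.5,40,9)
for n in ('top','side'): meas(n,'oblong_tray');meas(n,'oblong_tin')"
```

```text
time_s: 33.97
position: [0.6368, -0.234, 0.0993]
eef_rot: [3.14, -0.011, 0.005]
force: [0.4, -0.1, -3.1]
opening: 0.0677
gripper_force: 30.0
time_s: 34.13
position: [0.6349, -0.2331, 0.0959]
eef_rot: [-3.141, 0.011, 0.004]
force: [-0.0, 0.4, -3.3]
opening: 0.0679
gripper_force: 30.0
pos [ 634.9 -233.1   95.9] yaw -0.41 t 34.1333 open 0.0679 gf 30.0
  turn [-0.01  0.03 -1.64] shift now-axes [ -0.51 -19.1    2.25] after-turn axes [  2.62 -18.93   2.23]
top oblong_tray 0.83 1740 z [-0.001  0.004  0.01 ] rect [624.8 243.7] [130.  94.] 9.4 circ [624.4 243.5] 77.7
top oblong_tin 0.57 161 z [0.103 0.123 0.127] rect [ 636.2 -221.7] [ 38. 101.] 89.1 circ [ 636.7 -220.7] 52.9
side oblong_tin 0.81 1256 z [0.095 0.123 0.126] rect [ 634.9 -242. ] [98. 82.] 0.4 circ [ 629.  -238.9] 54.7
```

```bash
python3 -m pendant '[[0,-0.3,0,0,0,0],[0,-0.6,0,0,0,0],[0,-1,0,0,0,0],[0,-1,0,0,0,0],[0,-1,0,0,0,0],[0,-1,0,0,0,0],[0,-1,0,0,0,0],[0,-1,0,0,0,0]]'
python3 -m pendant '[[0,-1,0,0,0,0],[0,-1,0,0,0,0],[0,-1,0,0,0,0],[0,-1,0,0,0,0],[0,-1,0,0,0,0],[0,-1,0,0,0,0],[0,-1,0,0,0,0],[0,-1,0,0,0,0]]'
python3 -m pendant '[[0,-1,0,0,0,0],[-0.1,-0.9,0,0,0,0],[-0.2,-0.6,0,0,0,0],[-0.2,-0.3,0,0,0,0],[0,0,0,0,0,-0.4],[0,0,0,0,0,-0.6],[0,0,0,0,0,-0.45],[0,0,0,0,0,-0.2]]'
python3 -m pendant '[[0,0,0,0,0,0],[0,0,0,0,0,0],[0,0,0,0,0,0]]'
python3 -c "
from h import *
go(625.5,244.5,25,9.1)
meas('side','oblong_tray');meas('side','oblong_tin')"
```

```text
time_s: 35.2
position: [0.6367, -0.0581, 0.0977]
eef_rot: [-3.141, 0.01, -0.0]
force: [-0.1, -0.4, -3.7]
opening: 0.0678
gripper_force: 30.0
time_s: 35.87
position: [0.6376, 0.1418, 0.0976]
eef_rot: [-3.141, 0.01, 0.0]
force: [0.7, 0.2, -3.1]
opening: 0.068
gripper_force: 30.0
time_s: 36.53
position: [0.6257, 0.2089, 0.0975]
eef_rot: [3.131, 0.25, -0.001]
force: [-0.4, 1.1, -3.7]
opening: 0.0677
gripper_force: 30.0
time_s: 36.78
position: [0.6264, 0.209, 0.0975]
eef_rot: [3.132, 0.246, -0.0]
force: [-0.1, 1.0, -2.6]
opening: 0.0676
gripper_force: 30.0
pos [626.4 209.   97.5] yaw 8.99 t 36.7833 open 0.0676 gf 30.0
  turn [ 0.    0.   -0.02] shift now-axes [ 0.19 -1.41  2.9 ] after-turn axes [ 0.19 -1.41  2.9 ]
side oblong_tray 0.78 876 z [0.002 0.005 0.01 ] rect [620.1 242.1] [129. 111.] 20.5 circ [621.7 234.9] 75.6
side oblong_tin 0.97 652 z [0.095 0.123 0.127] rect [601.5 183. ] [ 41. 109.] 7.6 circ [604.4 183.2] 55.4
```

```bash
python3 -m pendant '[[0.1,-0.4,0,0,0,0],[0.1,-0.6,0,0,0,0],[0,-0.4,0.3,0,0,0],[0,0,0.7,0,0,0],[0,0,0.7,0,0,0],[0,0,0.5,0,0,0],[0,0,0.3,0,0,0],[0,0,0.2,0,0,0]]'
python3 -m pendant '[[0,0,0,0,0,0],[0,0,0,0,0,0],[0,0,0,0,0,0]]'
python3 -c "
from h import *
go(625.5,244.5,16,9.1)
meas('side','oblong_tray');meas('side','oblong_tin');meas('top','oblong_tin')
c=cams.get_image('side');cv2.imwrite('pics/s3.png',cv2.resize(c['img'][60:260,150:400,::-1],None,fx=2.5,fy=2.5))"
```

```text
time_s: 37.65
position: [0.6253, 0.2451, 0.0283]
eef_rot: [3.131, 0.249, -0.003]
force: [-0.5, -0.5, -3.5]
opening: 0.0678
gripper_force: 30.0
time_s: 37.9
position: [0.6268, 0.2449, 0.0309]
eef_rot: [-3.131, -0.247, -0.003]
force: [1.0, -0.3, -3.7]
opening: 0.068
gripper_force: 30.0
pos [626.8 244.9  30.9] yaw 9.03 t 37.9 open 0.068 gf 30.0
  turn [-0.   -0.02 -0.01] shift now-axes [-0.06  0.01  0.6 ] after-turn axes [-0.05  0.01  0.6 ]
side oblong_tray 0.59 692 z [0.001 0.005 0.011] rect [626.8 245. ] [132.  96.] 8.1 circ [624.7 245.8] 76.9
side oblong_tin 0.86 624 z [0.026 0.057 0.061] rect [630.6 222.8] [100. 108.] 9.7 circ [632.8 224.1] 68.4
top oblong_tin 0.53 166 z [0.053 0.057 0.061] rect [586.1 239.2] [18. 54.] 9.3 circ [584.  238.9] 26.9
```

View pics/s3.png

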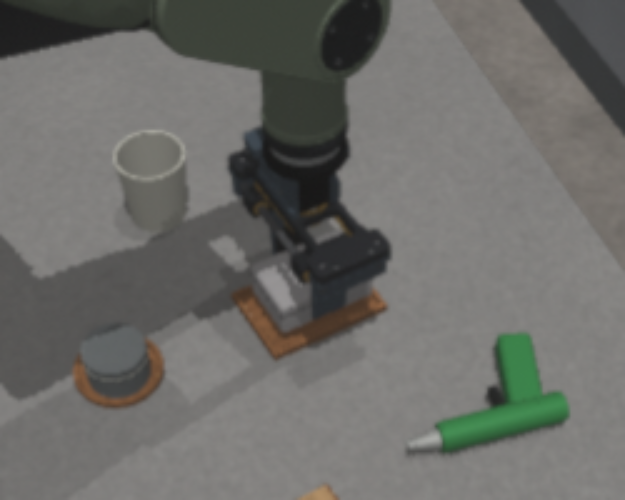

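The tin hangs level and square over its tray at crop (310,300), the tub stands in its tray at (118,360), and the cup and glue gun haven't moved.

```bash
python3 -m pendant '[[0,0,0.2,0,0,0],[0,0,0.2,0,0,0],[0,0,0.1,0,0,0],[0,0,0.04,0,0,0],[0,0,0.03,0,0,0],[0,0,0,0,0,0],[0,0,0,0,0,0]]'
python3 -m pendant '[[0,0,0.03,0,0,0],[0,0,0.03,0,0,0],[0,0,0,0,0,0],[0,0,0,0,0,0]]'
```

```text
time_s: 38.83
position: [0.6261, 0.2446, 0.0157]
eef_rot: [3.132, 0.248, 0.0]
force: [0.2, 1.0, -3.2]
opening: 0.068
gripper_force: 30.0
time_s: 39.17
position: [0.6263, 0.2447, 0.0146]
eef_rot: [-3.132, -0.248, -0.001]
force: [-0.1, -0.4, -1.0]
opening: 0.068
gripper_force: 30.0
```

```bash
python3 -m pendant '[[0,0,0.02,0,0,0],[0,0,0,0,0,0],[0,0,0,0,0,0]]'
python3 -m pendant '[[0,0,0,0,0,0],[0,0,0,0,0,0],[0,0,0,0,0,0],[0,0,0,0,0,0],[0,0,0,0,0,0],[0,0,0,0,0,0],[0,0,0,0,0,0],[0,0,0,0,0,0]]' 1
python3 -m pendant '[[0,0,-0.1,0,0,0],[0,0,-0.3,0,0,0],[0,0,-0.8,0,0,0],[0,0,-1,0,0,0],[0,0,-1,0,0,0],[0,0,-1,0,0,0],[0,0,-0.8,0,0,0],[0,0,-0.4,0,0,0]]'
python3 -m pendant '[[0,1,0,0,0,0],[0,1,0,0,0,0],[0,1,0,0,0,0],[0,1,0,0,0,0],[0,1,0,0,0,0],[0,1,0,0,0,0],[0,0.5,0,0,0,0],[0,0,0,0,0,0]]'
python3 -c "
from h import *
for n in ('side','top'):
  for t in ('small_jar','square_box','round_tub','oblong_tin','oblong_tray','glue_gun','cup'): meas(n,t)
c=cams.get_image('side');cv2.imwrite('pics/s4.png',c['img'][:,:,::-1])"
```

```text
time_s: 39.42
position: [0.6263, 0.2447, 0.0146]
eef_rot: [-3.132, -0.248, -0.002]
force: [-0.7, -1.2, 3.9]
opening: 0.0677
gripper_force: 30.0
time_s: 40.08
position: [0.626, 0.2446, 0.0136]
eef_rot: [3.132, 0.248, -0.0]
force: [-0.3, 0.4, -0.3]
opening: 0.0914
gripper_force: 0.0
time_s: 40.75
position: [0.6275, 0.2452, 0.1529]
eef_rot: [-3.13, -0.247, -0.009]
force: [-0.4, -0.3, 1.0]
opening: 0.0912
gripper_force: 0.0
time_s: 41.42
position: [0.6517, 0.0817, 0.1485]
eef_rot: [3.132, 0.243, -0.001]
force: [0.2, -0.2, -0.6]
opening: 0.0911
gripper_force: 0.0
side small_jar 0.85 265 z [0.016 0.046 0.049] rect [ 423.2 -258.4] [26. 25.] 70.9 circ [ 423.  -258.3] 13.5
side square_box 0.62 549 z [0.006 0.038 0.041] rect [539.8  -9.4] [43. 43.] 11.2 circ [539.3 -10.1] 27.8
side round_tub 0.58 681 z [0.009 0.043 0.047] rect [423.6 225.1] [59. 58.] 6.2 circ [424.5 224.7] 31.5
side oblong_tin 0.7 1130 z [0.012 0.041 0.045] rect [610.4 215.7] [156.  93.] 71.9 circ [632.3 207.4] 80.3
side oblong_tray 0.81 491 z [0.    0.006 0.011] rect [626.6 244.7] [131.  93.] 9.3 circ [624.5 244.6] 76.6
side glue_gun 0.64 1187 z [0.011 0.025 0.029] rect [738.7  71.7] [100. 126.] 88.3 circ [741.2  70.9] 73.6
side cup 0.94 928 z [0.013 0.058 0.084] rect [519.4 426.1] [75. 73.] 62.3 circ [520.7 424.5] 39.6
top small_jar 0.67 115 z [-0.     0.006  0.012] rect [555.6   8.9] [26. 44.] 15.3 circ [554.1   8.2] 24.3
top round_tub 0.67 518 z [0.006 0.043 0.047] rect [422.2 224. ] [58. 59.] 64.4 circ [421.7 224.1] 30.4
top oblong_tin 0.85 1086 z [0.035 0.041 0.045] rect [627.2 240.9] [102.  66.] 9.9 circ [627.3 238.6] 56.7
top oblong_tray 0.76 650 z [-0.001  0.006  0.013] rect [624.9 243.6] [129.  93.] 9.3 circ [624.7 243.2] 75.7
top glue_gun 0.67 366 z [0.018 0.026 0.031] rect [743.   68.9] [110.  97.] 1.1 circ [750.   65.6] 62.3
top cup 0.76 757 z [0.    0.033 0.085] rect [517.5 423.8] [69. 72.] 1.4 circ [517.8 424. ] 36.1
```

View pics/s4.png

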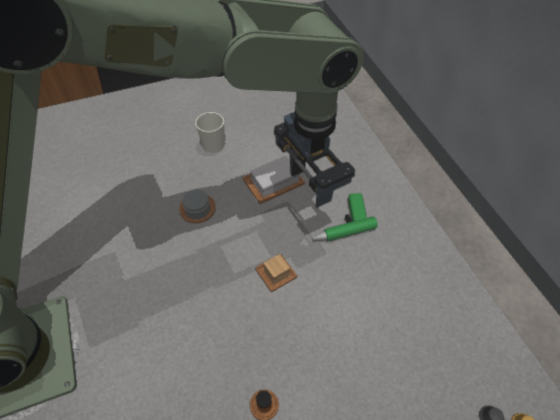

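The final picture shows all four containers standing in their trays: jar (264,402), box (276,268), tub (197,203) and tin (273,180). The measured tops fit containers flat on the tray floors, the centres are within about 5 mm, and the cup and glue gun are where they were. I'm handing in.

```bash
python3 -m pendant '[[0,0,0,0,0,0],[0,0,0,0,0,0],[0,0,0,0,0,0],[0,0,0,0,0,0]]'; python3 -c "
from bench import workorder
print(workorder.sign_off())"
```

```text
time_s: 43.2
position: [0.6515, 0.0841, 0.1487]
eef_rot: [3.132, 0.248, -0.0]
force: [-0.3, -0.6, 0.3]
opening: 0.0913
gripper_force: 0.0
the job is handed in; nothing more can be done
None
```

I handed the job in at 43 s: all four containers stand upright in their own trays, within about 5 mm of centre by the last camera check, and the cup and glue gun have not moved; sign-off returned no verdict.

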